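# Load a crimp die through the sprung flap of the press's die lane

### The job

The press needs its next die: set the largest of the three crimp dies on the open apron of the die lane, right way up and pointing lengthwise into the lane, and with the wooden push stick push it gently through the sprung flap until it is fully home against the stop inside and holds the stop's switch pressed. The stop can stand anywhere in the last few centimetres of the lane and is only clamped: feel for it and do not ram it. Then draw the stick out so that the flap closes behind the die, lay the stick flat on the board clear of the lane, and leave the other two dies where they are.

Things in the scene. Friction and masses are not known exactly. Their poses are not given: they have to be found in the camera images.
- die_a: the crimp die to load, largest of three similar dies: brown base block 36 x 62 mm, 19 mm high, with a narrower steel block 22 x 40 mm, 15 mm high, centred on top (34 mm in all), 0.22 to 0.4 kg. Origin: centre of the underside; x across (36 mm), y lengthwise (62 mm), z up. Either end may go first. Grasp across x, on the steel block or the base.
- die_b: a smaller die, 32 x 54 mm, 30 mm high, black base block with a steel block on top; stays where it is. Origin: centre of the underside, y lengthwise.
- die_c: the smallest die, 34 x 48 mm, 26 mm high, brown base block with a steel block on top; stays where it is. Origin: centre of the underside, y lengthwise.
- push_stick: loose wooden push stick lying on the work board, 0.15 kg, most of it in the handle. Origin: under the centre of the handle block (50 mm long, 22 wide, 32 high; grasp it across its width); x along the bar to the tip at x = +150 mm, y across, z up. The bar in front of the handle is 18 mm wide, 20 mm high and flush with the underside.
- stick_tip (a point): centre of the rubber face at the tip of the push stick, 10 mm above its underside
- die_lane: the fixed grey die lane on the work board. Origin: on the board's top under the middle of the flap; local +x is the way in, z up. Base plate 6 mm thick, x = -140 to +172 mm, y = +-50 mm. At x = 0 stands a front plate 100 mm wide, 80 mm high over the board, with a mouth 40 mm wide and 57 mm high, shut by the flap. Die against lane (walls, flap, stop) bears at most 20 N.
- lane_apron (a point): on the plate's upper face (6 mm over the board), lane x = -85 mm: middle of the apron, the part of the lane open from above (x = -133 to 0). Two rails 10 mm high guide a die to the mouth: inner faces at y = +-34 mm at x = -130 mm, narrowing to +-19.5 mm at x = -18 mm.
- lane_mouth (a point): middle of the mouth's lower edge, under the flap, on the plate's upper face (6 mm over the board)
- lane_inside (a point): on the plate's upper face, lane x = +85 mm, inside the closed tunnel (40 mm wide, to x = 164 mm). At its far end, out of sight, is the adjustable stop; by its setting its face, a rubber buffer (4 N per mm, 5 mm of give), lies anywhere from x = 109 to 144 mm. Sliding the die takes 1 to 4 N, pushing it through the flap up to about 8 N in all.
- flap (a joint): angle (rad) of the sprung steel flap in the mouth: 0 = hanging shut, up to 1.6 swung inward; it cannot open outward. It hangs 49 mm down from a pin 58 mm over the board, with a smooth nylon lip; spring 0.06 N m/rad, preloaded and damped. It shuts only once the die's rear end is more than 40 mm past it and the stick is out; till then it drags on the bar with 1 to 3 N.
- seat_switch (a joint): travel (m) of the white spring plunger, 8 mm thick, in the middle of the stop's rubber face, 16 mm over the board: 0 = free, standing 5 mm out of the face; 0.005 = pressed flush, the die touches the rubber. It pushes back with under 0.4 N, less than the die's friction, so a die left home keeps it pressed.
- work_board: fixed plywood work board on the bench, 310 x 860 mm; its top face, on which dies, stick and lane stand, is 35 mm over the bench top (z = 0.035). Origin: centre of its underside
Things that resemble listed ones, but are neither listed nor needed, are in the scene too. What is shaped like the die_a but yellow is not meant.

How it is judged:
On the way, in this order (a step that is already met when the one before it is completed fails the run):
1. the large die stands upright and lengthwise on the apron in front of the flap, let go (x of die_a in the frame of die_lane between -0.135 and -0.025 m and y of die_a in the frame of die_lane between -0.03 and 0.03 m and z of die_a in the frame of die_lane below 0.011 m and angle between die_a's own z axis and vertical below 0.12 rad and angle between the y axis of die_a and the x axis of die_lane, either way round below 0.35 rad and contact force between the fingers and die_a below 0.1 N), for 0.2 s.
2. the stick pushes the die through the flap (value of joint flap above 0.5 rad and contact force between push_stick and die_a above 0.3 N and x of die_a in the frame of die_lane above -0.01 m), for 0.1 s.
3. the die is home and presses the switch in the stop (value of joint seat_switch above 0.0035 m and x of die_a in the frame of die_lane above 0.07 m), for 0.2 s.
At the end, for the whole second after the job is handed in: The large die stands upright in the tunnel with the stop's switch pressed at least 3.5 of its 5 mm, the flap is shut behind it (within 0.06 rad), the push stick lies flat on the work board (or bench), at rest and touching no part of the lane (all of step 3 and z of die_a in the frame of die_lane below 0.01 m and angle between each of die_a, push_stick's own z axis and vertical below 0.1 rad and value of joint flap below 0.06 rad and linear speed of each of die_a, push_stick below 0.02 m/s and height (world z) of push_stick below 0.04 m and contact force between push_stick and die_lane below 0.1 N).
It fails at once if the die is rammed in the lane: more than 22 N between the die and the lane with its flap and stop, once the die has entered the mouth (contact force between die_a and die_lane above 22 N and x of die_a in the frame of die_lane above -0.025 m).
It fails at once if the stick is forced against the lane or its flap with more than 25 N (contact force between push_stick and die_lane above 25 N).
It fails at once if one of the other dies is moved by more than 15 mm (distance of any of die_b, die_c from where it was at the start of the episode above 0.015 m).
It also fails if it takes over 61 s, if anything falls off the work surface, if the arm or the gripper's body presses on something with over 40 N, if the wrist force passes 120 N, or if a joint passes its speed limit or range.

### The arm

A 6-joint arm with a two-finger parallel gripper is mounted at the origin on a cart in front of the work surface, level with it; the furniture and walls round the work are solid. World frame = base frame: x ahead of the robot, y to its left, z up, the work surface at z = 0. Lengths are in m, angles in rad, forces in N, time in s.
With the tool pointing down it reaches from about 0.3 to 0.875 m from the base axis. Payload 6.4 kg.
Tool frame: the origin (TCP) lies midway between the tips of the shut fingers; the grasp point (between the pads) lies 19 mm behind it; z points along the fingers, y is the line along which they close (so a half turn about z gives the same grasp; the last joint's range is limited). The gripper opens to 85 mm and grips with 20 to 120 N. Pads are 22 mm wide; open, the fingers measure 114 mm over their backs; the gripper's body (76 mm by 85 mm) begins 54 mm behind the grasp point. The pads swing forward as they close: fully open they stand 13 mm farther back than shut.
Start: joints at [-1.315, 0.181, 1.607, -0, 1.354, -0.206], TCP at [0.256, -0.515, 0.231] pointing down, gripper open.
Joint ranges: [-2.99, 2.99], [-0.89, 2.07], [0.3, 2.58], [-1.14, 4.28], [0, 2.63], [-3.12, 3.12]. Speed limits (rad/s): [2.57, 2.57, 3.01, 3.14, 3.14, 3.14].

### API

Orientations are given as a unit quaternion [w, x, y, z].
In Python, from bench import sensors, vision, ctrl gives the robot as it stands.
- The arm moves only by the tool carry_out, never from a script. Its argument "deltas" is text: rows parted by semicolons, each of 7 numbers parted by spaces: the shift along the tool's x, y, z in mm, then the turn, a rotation vector about the tool's x, y, z in rad, then the closure, from 0 (fully open) to 1 (shut). In form: tx ty tz ax ay az claw; .... A call has 1 to 12 rows; each row is the pose to reach, as a shift and turn from the pose commanded when the call began, along the tool's axes at that moment; what a row does not reach only later rows make up. A row lasts 1/8 s, in which the tool goes at most 62.5 mm and 10.7 degrees, less where a joint would pass 70% of its speed; a pose out of reach is approached as far as the arm can. A call with a gripper value outside its range is refused whole. The fingers move at their own pace and stop on an object; the grip force is fixed at half the most. Time passes only in rows, so rows that repeat a pose let the fingers close. It gives the time, the measured TCP pose, the force, the opening and the grip force at its end, in the units of the state.
- sensors.get_obs(): the state, without advancing time (a new reading comes with each control period).
- vision.camera(name): name is "side" or "top"; returns the picture (384x512x3 uint8, blue, green, red); there is no depth.
- vision.camera_model(name): a dict with "K" (3x3 intrinsics, pixels), "extrinsics" (4x4, takes a point from world to camera coordinates). Camera axes: x right, y down, z forward; pixel columns grow to the right and rows downward; lengths in m; the calibration is good to about 2 mm. A picture is of the moment at which its call begins. camera_model takes no time and is no camera call.
- ctrl.hand_in(): hands the job in; it is judged then, once.
The state is a dict: "time_s": time; "q": joint angles; "dq": joint speeds; "joint_efforts": joint torques, N m; "eef_pos": TCP position; "eef_rot": TCP orientation; "wrist_force": force on the tool from outside, world axes, zero at the start; "torque": the same for the moment, N m; "opening": opening from 0.0 (shut) to 1.0 (fully open); "grasp_force": force on a finger pad.
Only numpy, scipy, OpenCV 4.12 (cv2) and the standard library are available. Lean on these libraries where they do the work, as an engineer would, in place of code of your own. Each camera call takes 0.05 s, during which the arm holds its last target. There are 200 camera calls.

## Working session

There is one attempt and no reset: what is moved stays moved. The work goes in short steps, Python scripts to look and compute and a tool call to move; the robot and the scene stay as the last step left them, time stands still between calls to the robot, and variables do not carry over. Pictures are saved under pics/ and viewed, at most 10 in all, crops included, and the job is handed in when it is done.

Besides the shell and the picture viewer there is one more tool, called after ">>>" in YAML: its name, and indented under it one key for each argument. carry_out: Moves the arm, as the interface text tells. Its arguments: {"type":"object","properties":{"deltas":{"type":"string"}},"required":["deltas"]}

```bash
mkdir -p pics; cat > h.py <<'E'
import numpy as np, cv2
from bench import sensors, vision, ctrl
def snap(c,n):
    im=np.array(vision.camera(c)); cv2.imwrite(f'pics/{n}.png',im); return im
def ray(c,u,v,z):
    m=vision.camera_model(c); K=np.array(m["K"]);E=np.array(m["extrinsics"]);R=E[:3,:3];t=E[:3,3]
    o=-R.T@t; d=R.T@np.linalg.solve(K,[u,v,1.]); return o+d*(z-o[2])/d[2]
def proj(c,p):
    m=vision.camera_model(c); K=np.array(m["K"]);E=np.array(m["extrinsics"])
    q=K@(E[:3,:3]@np.array(p)+E[:3,3]); return q[:2]/q[2]
E
python3 - <<'E'
from h import *
a=snap('top','t0');b=snap('side','s0')
cv2.imwrite('pics/t0b.png',cv2.resize(a,(800,600),interpolation=cv2.INTER_CUBIC))
cv2.imwrite('pics/s0b.png',cv2.resize(b,(800,600),interpolation=cv2.INTER_CUBIC))
o=sensors.get_obs();print(o)
for c in('top','side'):
    E=np.array(vision.camera_model(c)['extrinsics']);print(c,-E[:3,:3].T@E[:3,3],E[2,:3],vision.camera_model(c)['K'][0][0])
E
```

```text
{'time_s': 0.1, 'q': array([-1.31531288e+00,  1.81501876e-01,  1.60786951e+00, -3.69227316e-06,
        1.35379165e+00, -2.06311351e-01]), 'dq': array([ 0.00074576, -0.00494455, -0.00449416,  0.0007967 ,  0.0002223 ,
        0.00047458]), 'joint_efforts': array([ 2.20659631e-04, -4.45873082e+01, -3.52238345e+01, -2.12201412e-04,
        4.11590692e-03, -4.00699003e-05]), 'eef_pos': array([ 0.25608001, -0.51429495,  0.23047309]), 'eef_rot': array([-7.84909484e-04,  9.73461025e-01,  2.28851516e-01, -2.11047821e-05]), 'wrist_force': array([ 1.101459  , -0.05025793,  0.23330733]), 'torque': array([-0.00179598,  0.05191611,  0.06554642]), 'grasp_force': 0.0, 'opening': 1.000382689863691}
top [ 0.43070506 -0.08702137  1.02309207] [ 0.14999475  0.02378567 -0.98840064] 358.4223847408105
side [0.35725206 0.78465268 0.7379182 ] [ 0.18342377 -0.7762437  -0.60315955] 429.77425557952506
```

View pics/t0b.png

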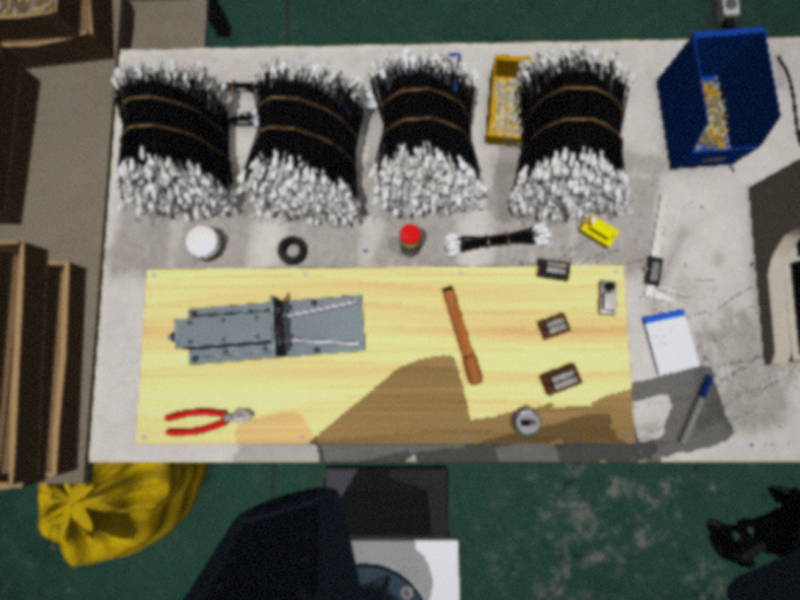

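View pics/s0b.png

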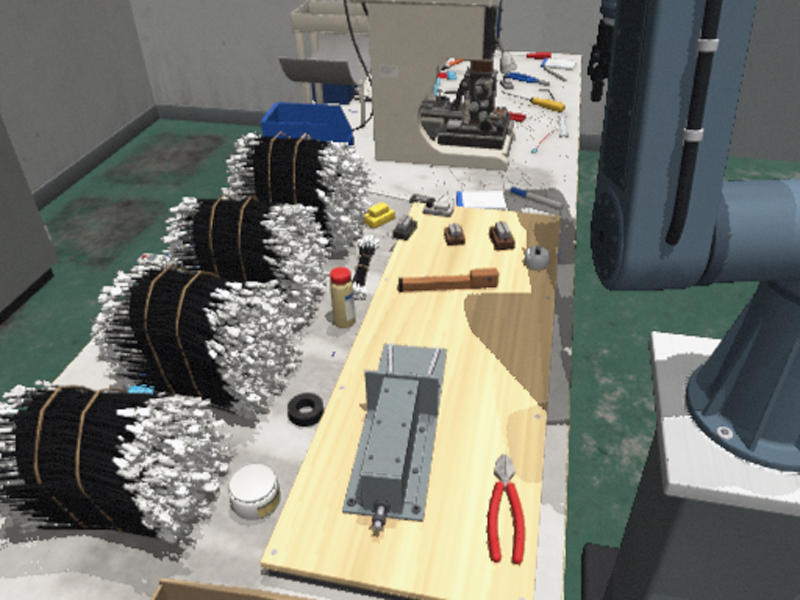

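The three die candidates in the top view (800-px scale) are black at (553,269), small brown at (554,326) and larger brown at (561,379). There is also a yellow decoy at (599,232). The larger brown die should be die_a. The stick runs from its tip at (447,290) to its handle at (473,370). The lane's front plate is at (281,326), its apron is to the right, and the way in is to the left (+y). I'll confirm with one enlarged mosaic and measure.

```bash
python3 - <<'E'
from h import *
a=cv2.imread('pics/t0.png');b=cv2.imread('pics/s0.png')
M=np.zeros((600,800,3),np.uint8)
def put(im,u0,v0,w,h,s,x,y):
    c=cv2.resize(im[v0:v0+h,u0:u0+w],None,fx=s,fy=s,interpolation=cv2.INTER_CUBIC);M[y:y+h*s,x:x+w*s]=c
put(a,335,160,70,112,5,0,0)
put(a,105,180,135,60,3,360,0)
put(b,240,130,100,60,4,360,190)
put(b,215,215,75,55,3,360,435)
cv2.imwrite('pics/m1.png',M)
def blob(name,mask,box,z):
    m=np.zeros(mask.shape,np.uint8);x0,y0,x1,y1=box;m[y0:y1,x0:x1]=mask[y0:y1,x0:x1]*255
    cs,_=cv2.findContours(m,cv2.RETR_EXTERNAL,cv2.CHAIN_APPROX_NONE);c=max(cs,key=cv2.contourArea)
    P=np.array([ray('top',*p[0],z)[:2]*1000 for p in c],np.float32)
    r=cv2.minAreaRect(P);print(name,cv2.minAreaRect(c),'world mm',np.round(r[0],1),np.round(r[1],1),round(r[2],1))
hsv=cv2.cvtColor(a,cv2.COLOR_BGR2HSV);H,S,V=[hsv[...,i].astype(int) for i in range(3)]
print(hsv[242,358],hsv[236,345],hsv[255,360],hsv[208,345],hsv[215,295],hsv[200,150])
g=(V<105)
blob('dieA?',g,(340,228,380,255),.045)
blob('dieC?',g,(340,198,370,220),.045)
blob('dieB?',g,(338,162,370,182),.045)
blob('stick',(H<14)&(S>110)&(V<200),(278,180,315,250),.055)
lane=(S<70)&(V<160)
blob('lane',lane,(105,175,240,240),.041)
o=cv2.imread
E
```

```text
[ 17  13 139] [ 30  77 223] [ 29  83 222] [ 15 133  96] [ 12 179 162] [102  26  97]
dieA? ((357.88665771484375, 241.494873046875), (12.590291976928711, 22.337617874145508), 66.03751373291016) world mm [ 427.5 -334.2] [32.8 60.3] 23.2
dieC? ((353.5, 207.50006103515625), (10.28591251373291, 16.54690170288086), 63.43495178222656) world mm [ 518.6 -326.9] [27.7 45.5] 24.5
dieB? ((353.41326904296875, 172.06356811523438), (20.451690673828125, 10.948118209838867), 8.746162414550781) world mm [ 616.9 -330.7] [55.3 30.9] 80.5
stick ((295.0319519042969, 214.65318298339844), (61.9831657409668, 6.981098175048828), 71.87813568115234) world mm [ 500.6 -166.7] [166.2  18.7] 17.0
lane ((169.9940185546875, 209.05154418945312), (39.31819152832031, 124.7076187133789), 85.33314514160156) world mm [518.2 176.3] [109.1 345.4] 4.4
```

View pics/m1.png

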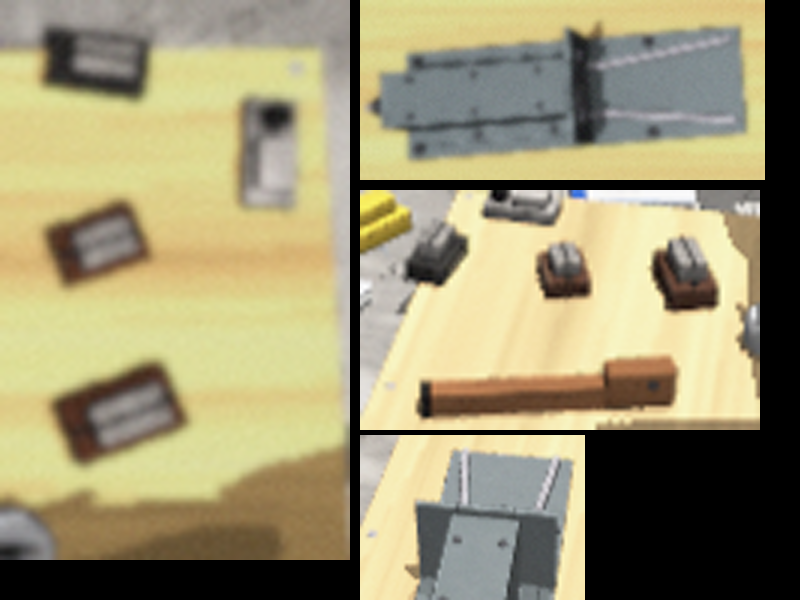

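The crop confirms it. The lower brown die at top-view px (358,241) measures 33 x 60 mm, so it is die_a. The brown die at (353,207) is about 46 mm long (die_c) and the black one is die_b. Next I'll refine the lane and stick from corner points in both views.

```bash
cat >> h.py <<'E'
from scipy.spatial.transform import Rotation as Ro
def delta(p,yaw):
    o=sensors.get_obs();w,x,y,z=o['eef_rot'];R=Ro.from_quat([x,y,z,w])
    a=np.radians(yaw);T=Ro.from_matrix(np.array([[np.cos(a),np.sin(a),0],[np.sin(a),-np.cos(a),0],[0,0,-1]]))
    print('mm',np.round(1000*(R.inv().apply(np.array(p)-o['eef_pos'])),1),'rot',np.round((R.inv()*T).as_rotvec(),3))
E
python3 - <<'E'
from h import *
mt=lambda x,y:(105+(x+.5-360)/3-.5,180+(y+.5)/3-.5)
ms=lambda x,y:((x+.5)/1.5625-.5,(y+.5)/1.5625-.5)
r=lambda c,p,z:np.round(1000*ray(c,*p,z)[:2],1)
print('top lane corners TR,BR,BL,TL',[r('top',mt(*p),.041) for p in((740,28),(747,131),(409,157),(410,55))])
print('top frontplate top-edge corners',[r('top',mt(*p),.115) for p in((567,28),(576,140))])
print('side corners farL? farR, nearR, nearL',[r('side',ms(*p),.041) for p in((384,345),(445,347),(423,520),(345,515))])
print('front plate top corners side',[r('side',ms(*p),.115) for p in((366,371),(440,383))])
sc=lambda x,y:(240+(x+.5-360)/4-.5,130+(y-190+.5)/4-.5)
print('stick side: tip top edge',[r('side',sc(*p),.055) for p in((420,380),(432,380))],'handle top corners',[r('side',sc(*p),.067) for p in((605,361),(673,356),(677,371),(606,377))])
print('dieA base bottom side',[r('side',sc(*p),.054) for p in((655,262),(672,293),(717,290))])
b=cv2.imread('pics/t0.png')
c=cv2.resize(b[175:260,275:320],None,fx=7,fy=7,interpolation=cv2.INTER_CUBIC);
d=cv2.resize(b[175:245,105:245],None,fx=3.2,fy=3.2,interpolation=cv2.INTER_CUBIC)
s=cv2.imread('pics/s0.png');e=cv2.resize(s[215:340,210:295],None,fx=3,fy=3,interpolation=cv2.INTER_CUBIC)
M=np.zeros((600,800,3),np.uint8);M[:595,:315]=c;M[:224,330:778]=d;M[225:600,330:585]=e;cv2.imwrite('pics/m2.png',M)
E
```

```text
top lane corners TR,BR,BL,TL [array([572.6,   6.9]), array([ 4.777e+02, -2.000e-01]), array([455.4, 309.5]), array([549.3, 313.6])]
top frontplate top-edge corners [array([562.9, 148.6]), array([467.2, 137.9])]
side corners farL? farR, nearR, nearL [array([573.6,  12.8]), array([478.6,  -1.4]), array([451.4, 312.7]), array([545. , 325.1])]
front plate top corners side [array([561.7, 151.2]), array([460., 154.])]
stick side: tip top edge [array([ 588.4, -153.1]), array([ 580.3, -154.7])] handle top corners [array([ 465.2, -182.9]), array([ 420.3, -197.8]), array([ 415.7, -180.4]), array([ 461.8, -164.2])]
dieA base bottom side [array([ 448.6, -339.5]), array([ 431.2, -298.4]), array([ 399.2, -308.7])]
```

View pics/m2.png

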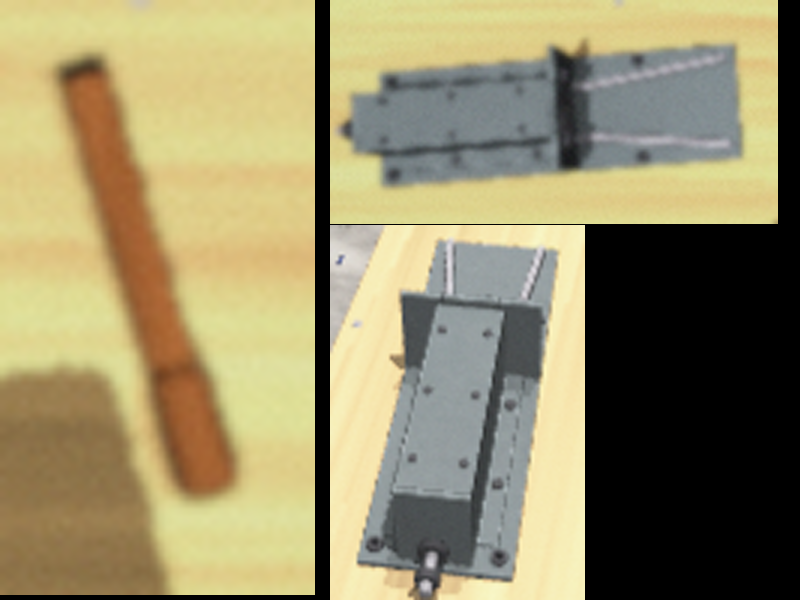

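Both views agree:
- **die_a:** centre (427.5, -333), long axis at about 112°.
- **Lane:** origin about (514, 143.5), yaw about 94.5°.
- **Stick handle:** (443, -182), yaw about 17°.

I'll move above the die.

```bash
python3 -c "
from h import *
delta([.4275,-.333,.15],112)"
```

```text
mm [234.2 -85.8  80.7] rot [-1.000e-03 -1.000e-03 -1.493e+00]
```

>>> carry_out:
  deltas: "40 -15 14 0 0 -0.18 0.3; 80 -30 28 0 0 -0.36 0.3; 120 -44 40 0 0 -0.54 0.3; 160 -58 54 0 0 -0.72 0.3; 200 -72 68 0 0 -0.9 0.3; 234 -86 81 0 0 -1.08 0.3; 234 -86 81 0 0 -1.26 0.3; 234 -86 81 0 0 -1.44 0.3; 234 -86 81 0 0 -1.493 0.3; 234 -86 81 0 0 -1.493 0.3; 234 -86 81 0 0 -1.493 0.3"

```text
time_s: 1.48
eef_pos: [0.4272, -0.3334, 0.1501]
eef_rot: [-0.0, 0.56, 0.829, 0.0]
wrist_force: [0.1, -1.0, 0.0]
opening: 0.696
grasp_force: 0.0
```

```bash
python3 - <<'E'
from h import *
a=snap('top','t1');b=snap('side','s1')
M=np.zeros((600,800,3),np.uint8)
M[:480,:400]=cv2.resize(a[190:286,320:400],None,fx=5,fy=5,interpolation=cv2.INTER_CUBIC)
M[:560,400:800]=cv2.resize(b[70:210,270:370],None,fx=4,fy=4,interpolation=cv2.INTER_CUBIC)
cv2.imwrite('pics/m3.png',M)
E
```

```text
(no output)
```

View pics/m3.png

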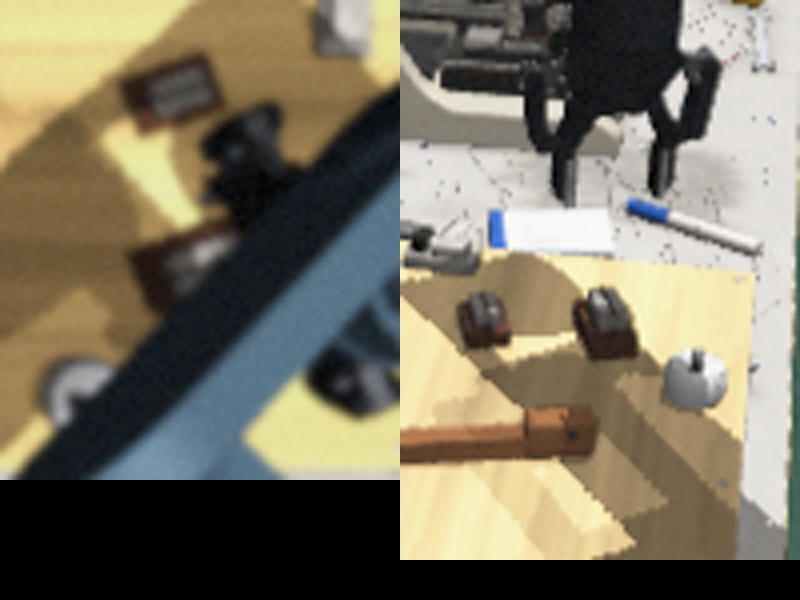

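The side view shows the fingers (tips at 565 and 660) straddling die_a (607,320), with die_c clear. I'll descend onto the steel block and close.

>>> carry_out:
  deltas: "0 0 50 0 0 0 0.3; 0 0 80 0 0 0 0.3; 0 0 93 0 0 0 0.4; 0 0 93 0 0 0 0.6; 0 0 93 0 0 0 1; 0 0 93 0 0 0 1; 0 0 93 0 0 0 1; 0 0 93 0 0 0 1; 0 0 93 0 0 0 1; 0 0 93 0 0 0 1"

```text
time_s: 2.82
eef_pos: [0.4279, -0.3345, 0.0587]
eef_rot: [0.001, 0.559, 0.829, -0.001]
wrist_force: [-1.8, -1.0, 6.4]
opening: 0.232
grasp_force: 60.6
```

>>> carry_out:
  deltas: "0 0 -5 0 0 0 1; 0 0 -15 0 0 0 1; 0 0 -30 0 0 0 1; 0 0 -50 0 0 0 1; 0 0 -60 0 0 0 1; 0 0 -60 0 0 0 1"

```text
time_s: 3.58
eef_pos: [0.4279, -0.3341, 0.1184]
eef_rot: [0.001, 0.559, 0.829, -0.0]
wrist_force: [0.1, -0.7, -4.1]
opening: 0.232
grasp_force: 59.4
```

```bash
python3 -c "
from h import *
L=np.array([.5142,.1435]);a=np.radians(94.5);d=np.array([np.cos(a),np.sin(a)])
p=L-.090*d;print(p)
delta([*p,.117],94.5)
snap('side','s2')"
```

```text
[0.52126132 0.05377744]
mm [324.6 231.9   0.9] rot [0.001 0.002 0.306]
```

>>> carry_out:
  deltas: "16 12 0 0 0 0.015 1; 49 35 0 0 0 0.046 1; 97 70 0 0 0 0.092 1; 146 104 0 0 0 0.138 1; 195 139 0 0 0 0.184 1; 244 174 0 0 0 0.23 1; 284 203 0 0 0 0.268 1; 308 220 0 0 0 0.291 1; 325 232 0 0 0 0.306 1; 325 232 0 0 0 0.306 1; 325 232 0 0 0 0.306 1"

```text
time_s: 5.0
eef_pos: [0.5202, 0.0544, 0.1166]
eef_rot: [-0.0, 0.679, 0.734, -0.001]
wrist_force: [0.2, 0.6, -3.0]
opening: 0.227
grasp_force: 59.5
```

```bash
python3 - <<'E'
from h import *
L=np.array([.5142,.1435]);a=np.radians(94.5);d=np.array([np.cos(a),np.sin(a)])
delta([*(L-.09*d),.0655],94.5)
b=snap('side','s3')
M=cv2.resize(b[150:300,180:330],None,fx=4,fy=4,interpolation=cv2.INTER_CUBIC)
cv2.imwrite('pics/m4.png',M)
E
```

```text
mm [-0.7  1.1 51.1] rot [-0.001  0.    -0.   ]
```

View pics/m4.png

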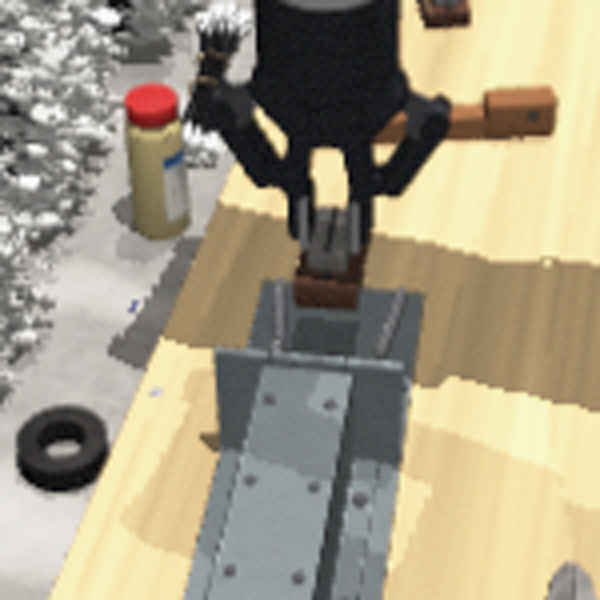

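The die hangs level, lined up with the lane between the rails (base front at crop px 297–360, 305). I'll lower it and release.

>>> carry_out:
  deltas: "-1 1 20 0 0 0 1; -1 1 36 0 0 0 1; -1 1 45 0 0 0 1; -1 1 49 0 0 0 1; -1 1 51 0 0 0 1; -1 1 51 0 0 0 1"

```text
time_s: 5.8
eef_pos: [0.5221, 0.0538, 0.0666]
eef_rot: [0.0, 0.679, 0.734, 0.0]
wrist_force: [0.4, -0.5, -3.0]
opening: 0.229
grasp_force: 59.4
```

>>> carry_out:
  deltas: "0 0 1 0 0 0 1; 0 0 2 0 0 0 1; 0 0 2 0 0 0 1"

```text
time_s: 6.18
eef_pos: [0.5221, 0.0538, 0.0647]
eef_rot: [0.0, 0.679, 0.734, 0.0]
wrist_force: [-2.0, 0.5, -0.1]
opening: 0.236
grasp_force: 59.9
```

Contact: the hanging weight is now supported. Releasing and rising.

>>> carry_out:
  deltas: "0 0 0 0 0 0 0.6; 0 0 0 0 0 0 0.5; 0 0 0 0 0 0 0.4; 0 0 0 0 0 0 0.4; 0 0 -10 0 0 0 0.4; 0 0 -40 0 0 0 0.4; 0 0 -90 0 0 0 0.4; 0 0 -110 0 0 0 0.4; 0 0 -110 0 0 0 0.4"

```text
time_s: 7.3
eef_pos: [0.5234, 0.0537, 0.1768]
eef_rot: [0.002, 0.679, 0.734, 0.001]
wrist_force: [-0.3, -0.2, -0.6]
opening: 0.598
grasp_force: 0.0
```

```bash
python3 - <<'E'
from h import *
delta([.443,-.182,.15],17)
b=snap('side','s4')
M=cv2.resize(b[150:300,180:330],None,fx=4,fy=4,interpolation=cv2.INTER_CUBIC)
cv2.imwrite('pics/m5.png',M)
E
```

```text
mm [-228.7  -98.6   26.6] rot [ 0.005 -0.002  1.352]
```

View pics/m5.png

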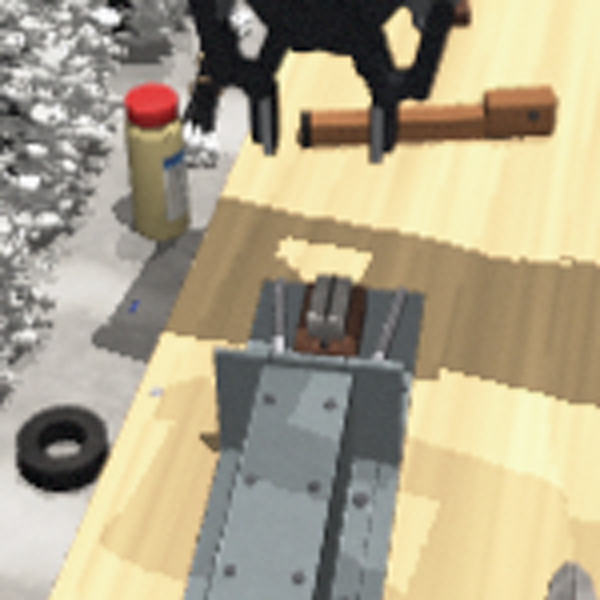

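The die stands upright and centred between the rails (330,315). Now to the stick handle.

>>> carry_out:
  deltas: "-30 -13 4 0 0 0.17 0.4; -60 -26 8 0 0 0.34 0.4; -95 -40 12 0 0 0.51 0.4; -130 -56 16 0 0 0.68 0.4; -165 -71 20 0 0 0.85 0.4; -200 -86 24 0 0 1.02 0.4; -229 -99 27 0 0 1.19 0.4; -229 -99 27 0.005 0 1.352 0.4; -229 -99 27 0.005 0 1.352 0.4; -229 -99 27 0.005 0 1.352 0.4"

```text
time_s: 8.6
eef_pos: [0.4405, -0.1816, 0.1464]
eef_rot: [-0.002, 0.989, 0.15, -0.002]
wrist_force: [0.8, 0.1, -0.0]
opening: 0.6
grasp_force: 0.0
```

```bash
python3 - <<'E'
from h import *
delta([.443,-.182,.046],17)
b=snap('side','s5');a=snap('top','t5')
M=np.zeros((600,800,3),np.uint8)
M[:600,:400]=cv2.resize(b[90:240,240:340],None,fx=4,fy=4,interpolation=cv2.INTER_CUBIC)
M[:500,400:800]=cv2.resize(a[165:265,250:330],None,fx=5,fy=5,interpolation=cv2.INTER_CUBIC)
cv2.imwrite('pics/m6.png',M)
E
```

```text
mm [  2.6   1.6 100.4] rot [-0.005  0.004  0.004]
```

View pics/m6.png

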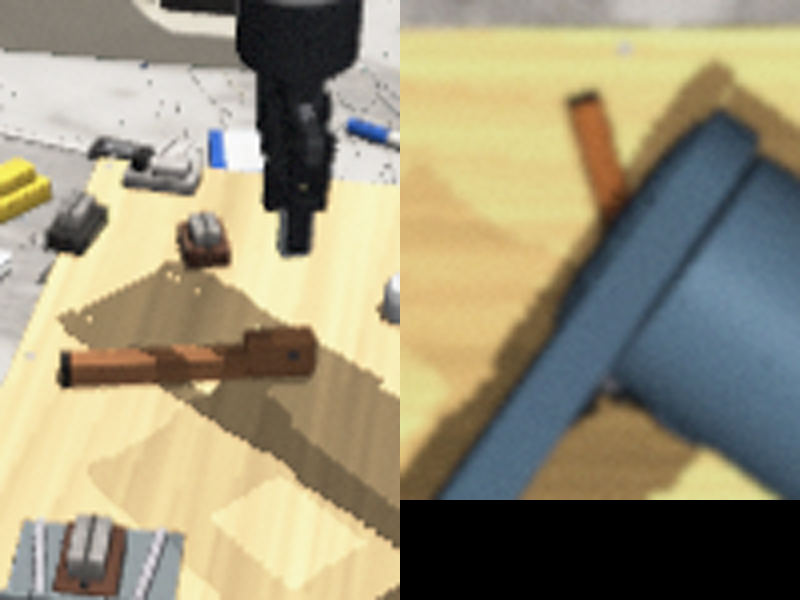

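The fingers stand over the handle end of the stick (handle at 282,350 in the side crop), and the stick is undisturbed. Descend and grasp about 10 mm above its underside.

>>> carry_out:
  deltas: "2 2 40 -0.005 0.004 0.004 0.4; 2 2 80 -0.005 0.004 0.004 0.4; 2 2 94 -0.005 0.004 0.004 0.4; 2 2 100 -0.005 0.004 0.004 0.4; 2 2 100 -0.005 0.004 0.004 0.7; 2 2 100 -0.005 0.004 0.004 1; 2 2 100 -0.005 0.004 0.004 1; 2 2 100 -0.005 0.004 0.004 1; 2 2 100 -0.005 0.004 0.004 1; 2 2 100 -0.005 0.004 0.004 1"

```text
time_s: 9.95
eef_pos: [0.4441, -0.1841, 0.0487]
eef_rot: [0.002, 0.989, 0.146, 0.002]
wrist_force: [-1.0, 0.2, 5.8]
opening: 0.245
grasp_force: 59.5
```

>>> carry_out:
  deltas: "0 0 -5 0 0 0 1; 0 0 -20 0 0 0 1; 0 0 -40 0 0 0 1; 0 0 -50 0 0 0 1; 0 0 -50 0 0 0 1"

```text
time_s: 10.58
eef_pos: [0.4436, -0.1837, 0.0983]
eef_rot: [0.001, 0.989, 0.146, 0.001]
wrist_force: [-0.8, -0.3, -0.9]
opening: 0.244
grasp_force: 58.7
```

```bash
python3 - <<'E'
from h import *
L=np.array([.5142,.1435]);a=np.radians(94.5);d=np.array([np.cos(a),np.sin(a)])
delta([*(L-.30*d),.098],94.5)
E
```

```text
mm [98.3  0.3  0.6] rot [ 0.004  0.    -1.357]
```

>>> carry_out:
  deltas: "10 0 0 0 0 -0.1 1; 25 0 0 0 0 -0.27 1; 40 0 0 0 0 -0.45 1; 55 0 0 0 0 -0.63 1; 70 0 0 0 0 -0.81 1; 85 0 0 0 0 -0.99 1; 98 0 0 0.002 0 -1.16 1; 98 0 0 0.004 0 -1.28 1; 98 0 0 0.004 0 -1.357 1; 98 0 0 0.004 0 -1.357 1; 98 0 0 0.004 0 -1.357 1"

```text
time_s: 11.95
eef_pos: [0.5365, -0.1548, 0.0969]
eef_rot: [-0.001, 0.679, 0.734, -0.0]
wrist_force: [-0.1, -0.5, -1.8]
opening: 0.244
grasp_force: 58.8
```

```bash
python3 - <<'E'
from h import *
L=np.array([.5142,.1435]);a=np.radians(94.5);d=np.array([np.cos(a),np.sin(a)])
delta([*(L-.30*d),.058],94.5)
b=snap('side','s6');a=snap('top','t6')
M=np.zeros((600,800,3),np.uint8)
M[:600,:400]=cv2.resize(b[110:260,210:310],None,fx=4,fy=4,interpolation=cv2.INTER_CUBIC)
M[:400,400:800]=cv2.resize(a[170:250,210:290],None,fx=5,fy=5,interpolation=cv2.INTER_CUBIC)
cv2.imwrite('pics/m7.png',M)
E
```

```text
mm [-0.9  1.3 38.9] rot [-0.002 -0.002 -0.001]
```

View pics/m7.png

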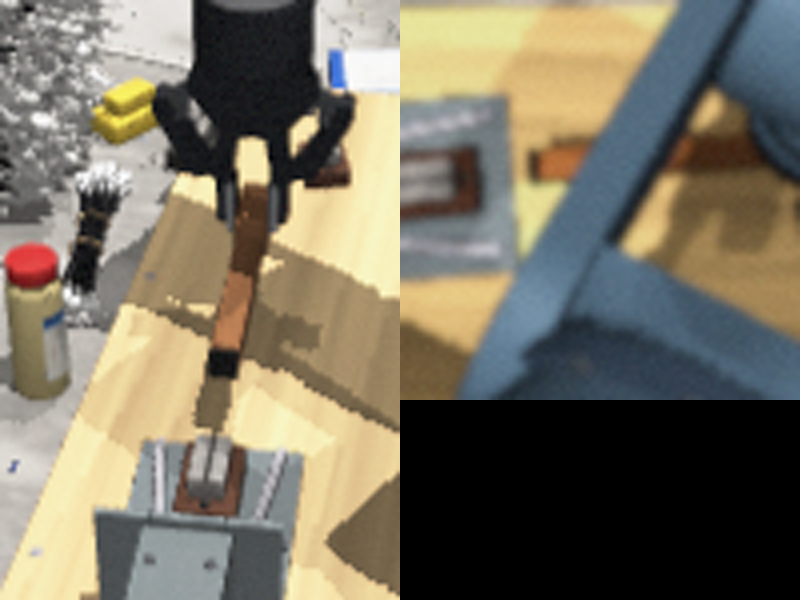

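```bash
python3 - <<'E'
from h import *
L=np.array([514.2,143.5]);a=np.radians(94.5);d=np.array([np.cos(a),np.sin(a)]);n=np.array([-d[1],d[0]])
def f(c,p,z): q=1000*ray(c,*p,z)[:2]-L; return np.round([q@d,q@n],1)
t=lambda x,y:(210+(x-400+.5)/5-.5,170+(y+.5)/5-.5); s=lambda x,y:(210+(x+.5)/4-.5,110+(y+.5)/4-.5)
print('tip top edge top',f('top',t(528,150),.103),f('top',t(531,180),.103),'handle-ish bar', f('top',t(690,138),.103),f('top',t(692,165),.103))
print('tip side top edge',f('side',s(209,348),.103),f('side',s(238,350),.103),'bottom',f('side',s(209,375),.083),f('side',s(236,377),.083))
print('die rear end top',f('top',t(483,150),.06),f('top',t(483,210),.06))
print('plate end top',f('top',t(510,95),.041),f('top',t(517,270),.041))
print('side plate far corners',f('side',s(143,440),.041),f('side',s(304,452),.041))
print('die side front lower corners',f('side',s(174,505),.054),f('side',s(236,513),.054))
E
```

```text
tip top edge top [-154.    -9.6] [-154.4    6.1] handle-ish bar [-238.    -8.7] [-237.8    5.3]
tip side top edge [-156.2  -10.5] [-156.3    7.1] bottom [-155.2  -10.6] [-155.2    5.9]
die rear end top [-126.5  -16.8] [-124.2   15.6]
plate end top [-141.6  -48.5] [-138.6   48.3]
side plate far corners [-138.6  -50.1] [-139.3   49.6]
die side front lower corners [-69.4 -19.9] [-67.1  16.5]
```

The stick points along the lane: its tip is at lane (-155, -1.8) and the die's rear end at -125. I'll correct slightly, then lower to 3 mm over plate height.

>>> carry_out:
  deltas: "0 1 10 -0.002 -0.002 -0.021 1; 0 1 25 -0.002 -0.002 -0.021 1; 0 1 35 -0.002 -0.002 -0.021 1; 0 1 39 -0.002 -0.002 -0.021 1; 0 1 39 -0.002 -0.002 -0.021 1; 0 1 39 -0.002 -0.002 -0.021 1"

```text
time_s: 12.8
eef_pos: [0.5381, -0.155, 0.0588]
eef_rot: [0.001, 0.671, 0.742, 0.0]
wrist_force: [-0.5, -0.1, -1.3]
opening: 0.243
grasp_force: 58.7
```

```bash
python3 - <<'E'
from h import *
L=np.array([.5142,.1435]);a=np.radians(94.5);d=np.array([np.cos(a),np.sin(a)])
delta([*(L-.25*d),.058],95.3)
print(sensors.get_obs()['eef_pos'],sensors.get_obs()['wrist_force'])
E
```

```text
mm [49.4  0.6  0.7] rot [0.001 0.001 0.007]
[ 0.53810719 -0.15499261  0.05875253] [-0.46319201 -0.14959539 -1.27789875]
```

>>> carry_out:
  deltas: "5 0 0 0 0 0 1; 12 0 0 0 0 0 1; 19 0 0 0 0 0 1; 24 0.5 0 0 0 0 1; 27 0.5 0 0 0 0 1; 30 0.6 0 0 0 0 1; 33 0.7 0 0 0 0 1; 37 0.8 0 0 0 0 1; 41 0.8 0 0 0 0 1; 45 0.9 0 0 0 0 1; 49 1 0 0 0 0 1; 53 1 0 0 0 0 1"

```text
time_s: 14.3
eef_pos: [0.5335, -0.1017, 0.0584]
eef_rot: [0.001, 0.671, 0.742, -0.0]
wrist_force: [0.2, -3.0, -1.6]
opening: 0.244
grasp_force: 58.7
```

>>> carry_out:
  deltas: "4 0 0 0 0 0 1; 8 0 0 0 0 0 1; 12 0.2 0 0 0 0 1; 16 0.3 0 0 0 0 1; 20 0.4 0 0 0 0 1; 24 0.5 0 0 0 0 1; 28 0.6 0 0 0 0 1; 32 0.6 0 0 0 0 1; 36 0.7 0 0 0 0 1; 40 0.8 0 0 0 0 1; 43 0.9 0 0 0 0 1; 46 1 0 0 0 0 1"

```text
time_s: 15.8
eef_pos: [0.5299, -0.0561, 0.0583]
eef_rot: [0.001, 0.671, 0.742, -0.0]
wrist_force: [0.7, -4.4, -0.3]
opening: 0.242
grasp_force: 58.7
```

>>> carry_out:
  deltas: "3 0 0 0 0 0 1; 6 0 0 0 0 0 1; 9 0.2 0 0 0 0 1; 12 0.3 0 0 0 0 1; 15 0.3 0 0 0 0 1; 18 0.4 0 0 0 0 1; 21 0.4 0 0 0 0 1; 24 0.5 0 0 0 0 1; 27 0.6 0 0 0 0 1; 30 0.6 0 0 0 0 1; 33 0.7 0 0 0 0 1; 36 0.8 0 0 0 0 1"

```text
time_s: 17.3
eef_pos: [0.5273, -0.0206, 0.0584]
eef_rot: [0.001, 0.671, 0.742, -0.0]
wrist_force: [0.2, -6.2, -0.4]
opening: 0.242
grasp_force: 58.8
```

>>> carry_out:
  deltas: "4 0 0 0 0 0 1; 8 0 0 0 0 0 1; 12 0.2 0 0 0 0 1; 16 0.3 0 0 0 0 1; 20 0.4 0 0 0 0 1; 24 0.5 0 0 0 0 1; 28 0.6 0 0 0 0 1; 32 0.6 0 0 0 0 1; 36 0.7 0 0 0 0 1; 40 0.8 0 0 0 0 1; 43 0.9 0 0 0 0 1; 45 1 0 0 0 0 1"

```text
time_s: 18.8
eef_pos: [0.5234, 0.0248, 0.0582]
eef_rot: [0.0, 0.671, 0.742, -0.0]
wrist_force: [0.2, -4.8, -0.8]
opening: 0.243
grasp_force: 58.8
```

>>> carry_out:
  deltas: "3 0 0 0 0 0 1; 6 0 0 0 0 0 1; 8 0.2 0 0 0 0 1; 10 0.2 0 0 0 0 1; 12 0.2 0 0 0 0 1; 14 0.3 0 0 0 0 1"

```text
time_s: 19.55
eef_pos: [0.5223, 0.0386, 0.0582]
eef_rot: [0.0, 0.671, 0.742, -0.0]
wrist_force: [-0.0, -4.9, -0.9]
opening: 0.24
grasp_force: 58.8
```

>>> carry_out:
  deltas: "1 0 0 0 0 0 1; 2 0 0 0 0 0 1; 3 0 0 0 0 0 1; 3 0 0 0 0 0 1"

```text
time_s: 20.05
eef_pos: [0.522, 0.0418, 0.0582]
eef_rot: [0.0, 0.671, 0.742, -0.0]
wrist_force: [0.5, -4.4, -1.8]
opening: 0.24
grasp_force: 58.8
```

>>> carry_out:
  deltas: "1 0 0 0 0 0 1; 2 0 0 0 0 0 1; 3 0 0 0 0 0 1"

```text
time_s: 20.42
eef_pos: [0.5219, 0.0446, 0.0582]
eef_rot: [0.0, 0.671, 0.742, -0.0]
wrist_force: [-0.4, -4.8, -1.1]
opening: 0.242
grasp_force: 58.8
```

>>> carry_out:
  deltas: "1 0 0 0 0 0 1; 2 0 0 0 0 0 1; 3 0.1 0 0 0 0 1"

```text
time_s: 20.8
eef_pos: [0.5216, 0.0476, 0.0582]
eef_rot: [0.0, 0.671, 0.742, -0.0]
wrist_force: [-0.4, -4.6, -0.4]
opening: 0.242
grasp_force: 58.8
```

>>> carry_out:
  deltas: "1 0 0 0 0 0 1; 2 0 0 0 0 0 1; 3 0.1 0 0 0 0 1"

```text
time_s: 21.18
eef_pos: [0.5216, 0.0498, 0.0583]
eef_rot: [0.001, 0.671, 0.742, -0.001]
wrist_force: [1.1, -9.2, -0.8]
opening: 0.243
grasp_force: 58.8
```

Force has risen from about 4.7 to 9.2 N with the advance falling short, so this looks like the buffer. I'll confirm with another 0.7 mm.

>>> carry_out:
  deltas: "0 0 0 0 0 0 1; 0.4 0 0 0 0 0 1; 0.7 0 0 0 0 0 1; 0.7 0 0 0 0 0 1"

```text
time_s: 21.68
eef_pos: [0.5217, 0.0501, 0.0584]
eef_rot: [0.001, 0.671, 0.742, -0.001]
wrist_force: [0.3, -11.2, 0.6]
opening: 0.241
grasp_force: 58.8
```

>>> carry_out:
  deltas: "0.4 0 0 0 0 0 1; 0.8 0 0 0 0 0 1; 0.8 0 0 0 0 0 1"

```text
time_s: 22.05
eef_pos: [0.5217, 0.0505, 0.0585]
eef_rot: [0.001, 0.671, 0.742, -0.001]
wrist_force: [0.3, -12.2, 0.4]
opening: 0.24
grasp_force: 58.8
```

The force climbs about 4 N/mm, which matches the rubber buffer, so the die is home. I'll ease off and withdraw the stick.

>>> carry_out:
  deltas: "-0.7 0 0 0 0 0 1; -1.4 0 0 0 0 0 1; -2.2 0 0 0 0 0 1; -3.5 0 0 0 0 0 1; -6 0 0 0 0 0 1; -10 0 0 0 0 0 1; -15 -0.3 0 0 0 0 1; -21 -0.4 0 0 0 0 1; -28 -0.6 0 0 0 0 1; -35 -0.7 0 0 0 0 1; -42 -0.8 0 0 0 0 1; -49 -1 0 0 0 0 1"

```text
time_s: 23.55
eef_pos: [0.5254, 0.0027, 0.0584]
eef_rot: [0.001, 0.671, 0.741, 0.0]
wrist_force: [0.7, -0.2, -2.0]
opening: 0.24
grasp_force: 59.1
```

>>> carry_out:
  deltas: "-6 0 0 0 0 0 1; -12 0 0 0 0 0 1; -20 -0.4 0 0 0 0 1; -32 -0.6 0 0 0 0 1; -46 -1 0 0 0 0 1; -62 -1.2 0 0 0 0 1; -80 -1.6 0 0 0 0 1; -100 -2 0 0 0 0 1; -120 -2 0 0 0 0 1; -140 -3 0 0 0 0 1; -155 -3 0 0 0 0 1; -165 -3 0 0 0 0 1"

```text
time_s: 25.05
eef_pos: [0.5388, -0.1623, 0.0584]
eef_rot: [0.0, 0.671, 0.741, -0.0]
wrist_force: [-0.1, 1.0, -2.3]
opening: 0.245
grasp_force: 59.1
```

```bash
python3 - <<'E'
from h import *
delta([.47,-.19,.08],95)
b=snap('side','s7');a=snap('top','t7')
M=np.zeros((600,800,3),np.uint8)
M[:600,:400]=cv2.resize(b[110:260,210:310],None,fx=4,fy=4,interpolation=cv2.INTER_CUBIC)
M[:400,400:800]=cv2.resize(a[170:250,150:230],None,fx=5,fy=5,interpolation=cv2.INTER_CUBIC)
cv2.imwrite('pics/m8.png',M)
E
```

```text
mm [-20.7 -71.2 -21.7] rot [0.001 0.001 0.012]
```

View pics/m8.png

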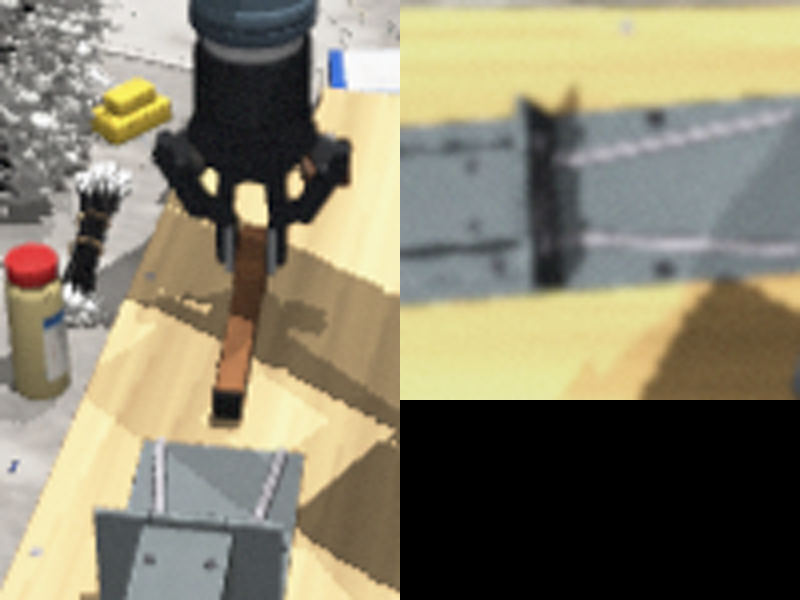

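The die is inside, the apron is empty, and the stick is out past the lane end (tip at 228,405 in the side crop). I'll back off a little and lower the stick to the board.

>>> carry_out:
  deltas: "-8 0 0 0 0 0 1; -15 0 0 0 0 0 1; -15 0 4 0 0 0 1; -15 0 7 0 0 0 1; -15 0 8.5 0 0 0 1; -15 0 8.5 0 0 0 1"

```text
time_s: 25.9
eef_pos: [0.5401, -0.1759, 0.0496]
eef_rot: [0.0, 0.671, 0.742, -0.0]
wrist_force: [-0.3, -0.1, -2.4]
opening: 0.242
grasp_force: 59.1
```

>>> carry_out:
  deltas: "0 0 0.6 0 0 0 1; 0 0 1.2 0 0 0 1; 0 0 1.2 0 0 0 1"

```text
time_s: 26.28
eef_pos: [0.5403, -0.1762, 0.0488]
eef_rot: [0.001, 0.671, 0.742, -0.0]
wrist_force: [0.8, -0.2, -1.5]
opening: 0.242
grasp_force: 59.2
```

>>> carry_out:
  deltas: "0 0 0.5 0 0 0 1; 0 0 1 0 0 0 1; 0 0 1 0 0 0 1"

```text
time_s: 26.65
eef_pos: [0.5404, -0.1763, 0.0487]
eef_rot: [0.001, 0.671, 0.742, -0.0]
wrist_force: [-2.7, 1.8, 7.7]
opening: 0.24
grasp_force: 60.4
```

On the board (+7.7 N). I'll release, rise, and move clear of the views.

>>> carry_out:
  deltas: "0 0 -0.7 0 0 0 1; 0 0 -0.7 0 0 0 0.7; 0 0 -0.7 0 0 0 0.5; 0 0 -0.7 0 0 0 0.4; 0 0 -0.7 0 0 0 0.4; 0 0 -15 0 0 0 0.4; 0 0 -50 0 0 0 0.4; 0 0 -100 0 0 0 0.4; -50 0 -140 0 0 0 0.4; -110 0 -150 0 0 0 0.4; -160 0 -150 0 0 0 0.4; -160 0 -150 0 0 0 0.4"

```text
time_s: 28.15
eef_pos: [0.5558, -0.3391, 0.199]
eef_rot: [0.002, 0.672, 0.74, -0.0]
wrist_force: [0.3, 0.5, -0.7]
opening: 0.596
grasp_force: 0.0
```

```bash
python3 - <<'E'
from h import *
a=snap('top','t8');b=snap('side','s8');print(sensors.get_obs()['eef_pos'],sensors.get_obs()['time_s'])
z=cv2.imread('pics/t0.png')
L=np.array([.5142,.1435]);an=np.radians(94.5);d=np.array([np.cos(an),np.sin(an)]);n=np.array([-d[1],d[0]])
# flap region (front face, outside), compare start with now
for h in(.05,.065,.08):
  print('flap z',h,[ (z[int(round(v)),int(round(u))].tolist(),a[int(round(v)),int(round(u))].tolist()) for u,v in [proj('top',[*(L+y*n-.003*d),h]) for y in(-.012,0,.012)]])
# stick in both views
for c,im in(('top',a),('side',b)):
  H,S,V=[x.astype(int) for x in cv2.split(cv2.cvtColor(im,cv2.COLOR_BGR2HSV))]
  m=((H<14)&(S>110)&(V<200)).astype(np.uint8)*255
  cs,_=cv2.findContours(m,cv2.RETR_EXTERNAL,cv2.CHAIN_APPROX_NONE)
  for q in cs:
    if cv2.contourArea(q)<60: continue
    P=np.array([ray(c,*p[0],.05)[:2]*1000 for p in q],np.float32);r=cv2.minAreaRect(P)
    if 350<r[0][0]<680 and abs(r[0][1])<450: print(c,np.round(r[0]),np.round(r[1]),round(r[2],1))
E
```

```text
[ 0.55580991 -0.33530644  0.19816287] 28.25
flap z 0.05 [([65, 64, 62], [80, 79, 70]), ([60, 58, 54], [75, 73, 68]), ([61, 62, 58], [68, 71, 64])]
flap z 0.065 [([56, 55, 51], [69, 67, 63]), ([51, 51, 48], [63, 60, 56]), ([49, 46, 42], [59, 53, 53])]
flap z 0.08 [([39, 38, 35], [48, 46, 45]), ([42, 44, 43], [52, 49, 48]), ([42, 41, 40], [53, 51, 50])]
top [356. 285.] [99. 39.] 89.9
top [ 537. -118.] [ 17. 168.] 6.0
side [368. 300.] [ 17. 110.] 3.7
side [ 539. -132.] [ 22. 186.] 4.0
```

```bash
python3 -c "
from bench import ctrl
print(ctrl.hand_in())"
```

```text
the job is handed in; nothing more can be done
None
```

I loaded die_a and pushed it home, with the stop's rubber felt at about 4 N/mm and a peak push of about 12 N. The flap looks shut, the stick lies flat on the board clear of the lane, and I did not touch the other two dies. The job is handed in at about 28 s; the switch state could not be seen directly and no verdict was returned.

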